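Free a guard gate with a sagging barrel bolt and hold it ajar

ROBOT

A 6-joint arm with a two-finger parallel gripper is mounted at the origin on a cart in front of the work surface, level with it; the furniture and walls round the work are solid. World frame = base frame: x ahead of the robot, y to its left, z up, the work surface at z = 0. Lengths are in m, angles in rad, forces in N, time in s.
With the tool pointing down it reaches from about 0.25 to 0.725 m from the base axis. Payload 4 kg.
Tool frame: the origin (TCP) lies midway between the tips of the shut fingers; the grasp point (between the pads) lies bot.pinch_z behind it (bot.pinch_z is the distance from the TCP to the grasp point, in m); z points along the fingers, y is the direction in which the jaws open and shut (so a half turn about z gives the same grasp; the last joint's range is limited). The gripper opens to 85 mm and grips with 20 to 120 N. Pads are 22 mm wide; open, the fingers measure 114 mm over their backs; the gripper's body (76 mm by 85 mm) begins 54 mm behind the grasp point. The pads swing forward as they close: fully open they stand 13 mm farther back than shut.
Start: joints at [0, 0.241, 0.005, 1.335, 0, 1.571], TCP at [0.5, -0, 0.231] pointing down, gripper open.
Joint ranges: [-2.72, 2.72], [-1.05, 1.87], [-1.09, 1.28], [-1.99, 2.15], [-1.42, 1.44], [-3.14, 3.14]. Speed limits (rad/s): [2.79, 2.79, 3.14, 3.14, 3.14, 3.14].

INTERFACE

Orientations are given as a unit quaternion [x, y, z, w].
In Python, from workcell import bot gives the robot as it stands. The module is installed in compiled form; this text tells all that it offers.
- The arm moves only by the tool move_arm, never from a script. Its argument "series" is a list that holds one entry, the list of rows, each a list of 7 numbers: the shift along the world's x, y, z in cm, then the turn, a rotation vector about the world's x, y, z in degrees, then the opening, from 0 (shut) to 1 (fully open). A call has exactly 5 rows; each row shifts and turns the pose as measured when the row begins; what a row does not reach is not made up. A row lasts 1/10 s, in which the tool goes at most 50 mm and 8.59 degrees, less where a joint would pass 70% of its speed; a pose out of reach is approached as far as the arm can. A call with a gripper value outside its range is refused whole. The fingers move at their own pace and stop on an object; the grip force is fixed at half the most. Time passes only in rows, so rows that do not move let the fingers close, or fill a call up. It gives the time, the measured TCP pose, the force and the opening at its end, in the units of the state.
- bot.get_obs(): the state, without advancing time (a new reading comes with each control period).
- bot.camera(name): name is "scene" or "side" or "wrist"; returns (picture, depth): 384x512x3 uint8, red, green, blue; 384x512 float32, m along the optical axis (not along the pixel's ray), 0 where there is no reading.
- bot.camera_info(name): a dict with "vfov" (degrees; the focal length in pixels is half the picture's height over the tangent of half this angle, whatever the lens; pixels are square), "cx", "cy" (the principal point, pixels), "k1" (the pictures are not rectified: a ray, as slopes to the right and down, at radius r is drawn at 1 + k1 r^2 times it, then the intrinsics apply), "cam_to_world" (4x4, takes a point from camera to world coordinates); the wrist camera has in their place "tool_from_camera" (4x4, takes a point from camera to tool coordinates, whose origin is the TCP and whose axes are the flange's). Camera axes: x right, y down, z forward; pixel columns grow to the right and rows downward; lengths in m; the calibration is good to about 2 mm. A picture is of the moment at which its call begins: read the wrist's pose just before it. camera_info takes no time and is no camera call.
- bot.job_done(): hands the job in, once; it reports no verdict.
Trained networks look in the newest picture that a camera, given by its name, has taken for a name from the list of things; names that differ only in an ending like _2 or _b are one class to them, and where a whole thing is asked for, a point or a joint stands for the part that bears it (a point fixed in the world has none). Each returns a list of dicts, best first, with "confidence" (0 to 1); they miss things now and then, are a little off and sometimes report something else, mostly with a low value. They report only what shows in the picture. A call takes as long as a camera call.
- bot.find_in(camera, target): "at" ([x, y, z] in m, in world coordinates, good to about 4 mm: the middle of the surface that is visible of it).
The state is a dict: "clock": time; "joint_pos": joint angles; "joint_vel": joint speeds; "tau": joint torques, N m; "eef_pos": TCP position; "tool_rot": TCP orientation; "ft_force": force on the tool from outside, world axes, zero at the start; "ft_torque": the same for the moment, N m; "grip_width": finger opening in m.
Only numpy, scipy, OpenCV 4.12 (cv2) and the standard library are available. Lean on these libraries where they do the work, as an engineer would, in place of code of your own. Each camera call takes 0.05 s, during which the arm holds its last target.

TASK

The flask in the clear bench guard is ready to be taken out with tongs, so open the gate for a colleague: turn the yellow wing fastener a full quarter turn anticlockwise, so that its tongue no longer props the barrel bolt, then lift the sagging bolt by its red grip so that its head clears the bent-up lip of the keeper, and draw it right back. Swing the spring-closed gate about 25 degrees open, never wide, and finish with the gripper holding it still there: if you let go it falls shut. Do not knock over or shift the flask and cup inside or the things round about.

Things in the scene. Friction and masses are not known exactly. Their poses are not given: they have to be found in the camera images.
- guard: bench guard, fixed to the bench: aluminium frame with clear panels, 180 x 326 mm and about 142 mm high. Origin: centre of its underside. Its x axis points from the gate (front) to the back, y to its left, z up; the gate lies 75 mm in front of the origin (x = -75 mm)
- gate_hinge (a point): point on the gate's upright hinge line (gate's left end, seen from the front), at the height of the steel bolt plate on the gate's top (142 mm over the bench). The blue-framed gate runs 238 mm from here to its free edge, along the guard's -y when shut
- gate_edge (a point): top of the gate's free (right) edge, on the gate's middle plane, at the height of the bolt plate
- gate (a joint): angle of the gate, rad: 0 shut, grows as its free edge swings out towards the guard's front (clockwise from above), up to 1.2. A hinge spring always pulls it shut: about 0.35 N m when shut, 0.58 N m at 0.45 rad
- wing_grip (a point): on the upright axis of the yellow wing fastener, 40 mm over the bolt plate, 37 mm from the hinge line, 12 mm behind the gate's middle plane. The wing is an upright bar 44 mm long, 9 mm thick, 26 to 49 mm over the plate; the point's x axis runs along it, y across its thickness. Below (6 to 23 mm over the plate) a steel tongue, 16 mm wide, points 54 mm the way of the point's x axis
- wing (a joint): angle of the wing fastener, rad. Near 0 its tongue lies along the gate, 4 mm behind the bolt's tail (the end nearer the hinge), and props it so that the bolt cannot be drawn. It turns anticlockwise seen from above to a stop at 1.57, where wing and tongue point to the back of the guard and the bolt's way is free. Friction 0.08 N m; stays where left
- bolt_knob (a point): centre of the barrel bolt's red upright grip, a cylinder of 14 mm diameter, from 16 mm below to 12 mm above this point. The point is 51.5 mm over the bolt plate while the bolt hangs low, 185 mm from the hinge line along the gate with the bolt shot, and 12 mm behind the gate's middle plane. Guide straps beside it reach 32 mm over the plate
- bolt_head (a point): centre of the bolt's button head, 21 mm in diameter and 12 mm long along the bolt, at the bolt's right end, 79 mm from the grip; it lies in the keeper on the fixed stile beside the gate, with 2 mm of play to the keeper's front and back walls
- bolt (a joint): how far the bolt is drawn, m: 0 shot into the keeper, grows towards the gate's hinge (the gate's left), stop at 0.042. Its head leaves the keeper at about 0.024. It slides with about 0.5 N
- bolt_lift (a joint): how far the bolt is lifted in its tall worn guide straps, m: 0 hanging low, up to a stop at 0.010. It falls back by its own weight (1.2 to 2.1 N)
- lip_top (a point): top of the keeper's bent-up lip, on the gate's side of the head, 8.5 mm over the bolt plate's height. While the bolt hangs low, the head's underside is 5.5 mm lower than the top of the lip and the bolt can be drawn only about 4 mm before the head stops against it; lifted 6 mm or more the head passes over
- flask: glass conical flask, 64 mm wide, 104 mm tall, standing inside the guard, left. Origin: centre of its underside. Bystander, to be left alone
- cup: brass cup on a square flange, 68 x 78 x 71 mm, standing inside the guard, right. Origin: centre of its underside. Bystander, to be left alone
- notebook: blue notebook, 205 x 148 x 15 mm, lying on the bench. Origin: centre of its underside. Bystander, to be left alone
- pen: blue ball pen, 139 mm long, lying on the bench. Origin: centre of its underside. Bystander, to be left alone
- wash: white wash bottle with red cap and bent spout, 186 mm tall. Origin: centre of its underside. Bystander, to be left alone
- amber: brown reagent bottle with black cap, 118 mm tall. Origin: centre of its underside. Bystander, to be left alone
- can: aluminium sample can, 55 mm wide, 41 mm tall. Origin: centre of its underside. Bystander, to be left alone
- spanner: steel open spanner, 172 mm long, lying on the bench. Origin: centre of its underside. Bystander, to be left alone

How it is judged:
On the way, in this order (a step that is already met when the one before it is completed fails the run):
1. the wing fastener is turned a quarter turn while the bolt is still shot (value of joint wing above 1.3 rad and value of joint bolt below 0.006 m), for 0.2 s.
2. the bolt is lifted over the lip and drawn back (value of joint bolt above 0.034 m), for 0.2 s.
At the end, for the whole second after the job is handed in: The program finishes while the gripper's fingers hold the gate (by the bolt's grip or any part of the gate, over 1 N) still at 0.30 to 0.60 rad (17 to 34 degrees) open, the bolt drawn at least 30 mm, the wing fastener turned at least 1.2 rad, flask and cup standing (value of joint gate between 0.3 and 0.6 rad and velocity of joint gate between -0.1 and 0.1 rad/s and contact force between the fingers and gate above 1 N and value of joint bolt above 0.03 m and value of joint wing above 1.2 rad and angle between each of flask, cup's own z axis and vertical below 0.2 rad); the arm keeps its last pose, push and grip.
It fails at once if the gate is swung wide (over 0.85 rad) (value of joint gate above 0.85 rad).
It fails at once if a bystander is shifted by more than 25 mm (distance of any of flask, cup, notebook, pen, wash, amber, can, spanner from where it was at the start of the episode above 0.025 m).
It fails at once if the flask, the cup or a bottle is tipped (angle between any of flask, cup, wash, amber, can's own z axis and vertical above 0.4 rad).
It also fails if it takes over 51 s, if anything falls off the work surface, if the arm or the gripper's body presses on something with over 40 N, if the wrist force passes 120 N, or if a joint passes its speed limit or range.

## Working session

There is one attempt and no reset: what is moved stays moved. The work goes in short steps, Python scripts to look and compute and a tool call to move; the robot and the scene stay as the last step left them, time stands still between calls to the robot, and variables do not carry over. Pictures are saved under pics/ and viewed, and the job is handed in when it is done.

Besides the shell and the picture viewer there is one more tool, called after "Emit:" by a JSON object that holds its "op" and its "data", one argument or row to a line. move_arm: Moves the arm, as the interface text tells. Its arguments: {"type":"object","properties":{"series":{"type":"array","items":{"type":"array","items":{"type":"array","items":{"type":"number"}}}}},"required":["series"]}

```bash
mkdir -p pics; ls
cat > h.py <<'E'
import numpy as np, cv2
from workcell import bot
def save(name,fn):
    p,d=bot.camera(name); cv2.imwrite('pics/'+fn,p[:,:,::-1]); np.save('pics/'+fn+'.npy',d); return p,d
E
python3 - <<'E'
from h import *
o=bot.get_obs(); print(o, bot.pinch_z)
for c in ['scene','side','wrist']:
    save(c,c+'0.png'); print(c,bot.camera_info(c))
    for t in ['wing_grip','bolt_knob','bolt_head','gate_hinge','gate_edge','lip_top','guard']:
        if c=='wrist': continue
        r=bot.find_in(c,t); print(t,[(np.round(x['at'],3),round(x['confidence'],2)) for x in r[:2]])
print(bot.get_obs()['clock'])
E
```

```text
pics
{'clock': 0.0, 'joint_pos': array([-2.62686543e-05,  2.41475543e-01,  3.71462964e-03,  1.33519817e+00,
       -4.06903122e-05,  1.57079239e+00]), 'joint_vel': array([-0.00033556,  0.00125967, -0.001521  , -0.00170666, -0.00137679,
       -0.00098728]), 'tau': array([ 5.50268451e-04, -3.72315860e+01,  2.52406776e+01,  1.67737965e-02,
        2.29149265e-05,  1.14679995e-05]), 'eef_pos': array([ 4.99362950e-01, -2.54671025e-05,  2.30378055e-01]), 'tool_rot': array([ 0.70711425,  0.70709849, -0.00077902, -0.00075027]), 'ft_force': array([-0.42409342, -0.46843361,  0.43039181]), 'ft_torque': array([ 0.02436471, -0.01653083,  0.00660097]), 'grip_width': 0.08556350855246733} 0.0187
scene {'vfov': 57.39078194769371, 'cx': 254.99312893501101, 'cy': 194.65774808144644, 'k1': -0.0467280075745437, 'cam_to_world': array([[-0.6809851 , -0.44390792,  0.58241313, -0.33272133],
       [-0.73229325,  0.41543714, -0.53959112,  0.74156797],
       [-0.00242727, -0.79395072, -0.60797727,  1.06617442],
       [ 0.        ,  0.        ,  0.        ,  1.        ]])}
wing_grip [(array([ 0.542, -0.03 , 
[... 726 characters left out ...]
, -0.128,  0.129]), 0.93), (array([ 0.555, -0.178,  0.162]), 0.55)]
gate_edge [(array([ 0.536, -0.124,  0.136]), 0.78)]
lip_top []
guard [(array([ 0.56 , -0.182,  0.134]), 0.67), (array([ 0.559, -0.179,  0.159]), 0.37)]
wrist {'vfov': 60.34589800873253, 'cx': 261.2574963524709, 'cy': 192.71650648073748, 'k1': -0.031201300687170128, 'tool_from_camera': array([[ 2.66026003e-04, -9.61643509e-01, -2.74302190e-01,
         6.92733022e-02],
       [ 9.99999634e-01,  3.27817378e-05,  8.54902253e-04,
         1.31862548e-03],
       [-8.13119100e-04, -2.74302317e-01,  9.61643166e-01,
        -1.43428509e-01],
       [ 0.00000000e+00,  0.00000000e+00,  0.00000000e+00,
         1.00000000e+00]])}
0.85
```

View pics/scene0.png

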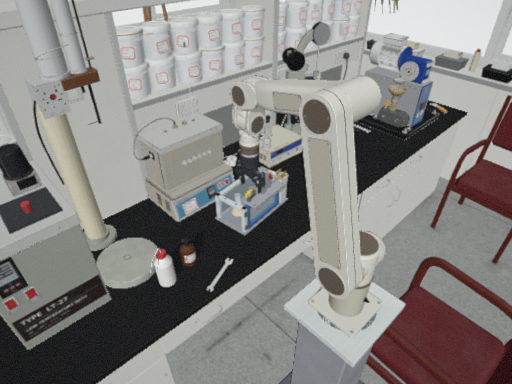

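View pics/side0.png

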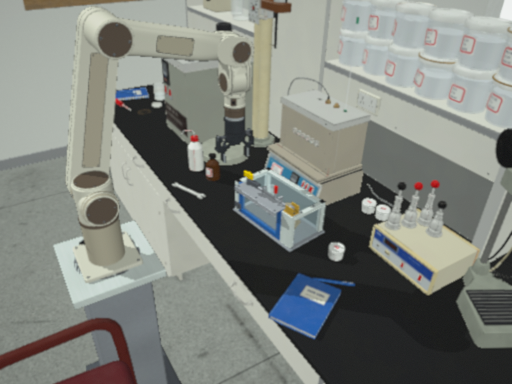

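View pics/wrist0.png

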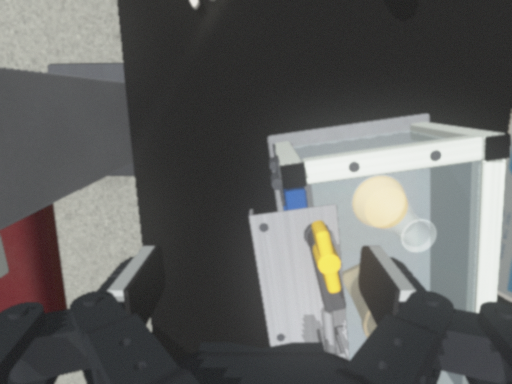

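The wrist view (image right = world +x, image up = +y) shows the wing at about (328,258). The bolt and knob are hidden by the fingers, and the gate is yawed about 7°. I'll move up and to the right for a full view of the gate.

Emit:
{"op": "move_arm", "data": {
  "series": [
    [[0,-2,3,0,0,0,1],[0,-3,3,0,0,0,1],[0,-4,2,0,0,0,1],[0,-4,1,0,0,0,1],[0,0,0,0,0,0,1]]
  ]
}}

```text
clock: 1.35
eef_pos: [0.4984, -0.133, 0.3235]
tool_rot: [0.705, 0.709, -0.001, -0.0]
ft_force: [-0.6, -0.2, -0.7]
grip_width: 0.0855
```

```bash
cat >> h.py <<'E'
from scipy.spatial.transform import Rotation as R
def T_tool(o):
    T=np.eye(4);T[:3,:3]=R.from_quat(o['tool_rot']).as_matrix();T[:3,3]=o['eef_pos'];return T
def T_cam(c,o=None):
    i=bot.camera_info(c)
    return T_tool(o or bot.get_obs())@i['tool_from_camera'] if c=='wrist' else i['cam_to_world']
def ray(c,u,v):
    i=bot.camera_info(c); f=192/np.tan(np.radians(i['vfov']/2))
    K=np.array([[f,0,i['cx']],[0,f,i['cy']],[0,0,1]])
    return np.append(cv2.undistortPoints(np.array([[[u,v]]],float),K,np.array([i['k1'],0,0,0,0]))[0,0],1)
def onz(c,T,u,v,z):
    d=T[:3,:3]@ray(c,u,v); s=(z-T[2,3])/d[2]; return T[:3,3]+s*d
def pt(c,T,d,u,v):
    r=ray(c,u,v); q=d[int(round(v)),int(round(u))]; return T[:3,:3]@(r*q)+T[:3,3]
def look(fn,zoom=None):
    o=bot.get_obs(); p,d=save('wrist',fn); T=T_cam('wrist',o); np.save('pics/T_'+fn+'.npy',T)
    if zoom:
        u0,v0,u1,v1=zoom; z=p[v0:v1,u0:u1,::-1]; s=min(800/(u1-u0),600/(v1-v0))
        cv2.imwrite('pics/z_'+fn,cv2.resize(z,None,fx=s,fy=s))
        print('zoom scale',s)
    return p,d,T
E
python3 - <<'E'
from h import *
p,d,T=look('w1.png')
for t in ['wing_grip','bolt_knob','bolt_head','gate_hinge','gate_edge','lip_top','guard','flask','cup']:
    r=bot.find_in('wrist',t); print(t,[(np.round(x['at'],3),round(x['confidence'],2)) for x in r[:2]])
o=bot.get_obs();print(o['clock'],o['eef_pos'],o['tool_rot'])
E
```

```text
wing_grip [(array([ 0.547, -0.041,  0.165]), 0.98)]
bolt_knob [(array([ 0.558, -0.172,  0.158]), 0.67)]
bolt_head [(array([ 0.564, -0.172,  0.162]), 0.73), (array([ 0.6  , -0.092,  0.133]), 0.16)]
gate_hinge [(array([ 0.538, -0.1  ,  0.144]), 0.81), (array([ 0.486, -0.441,  0.017]), 0.57)]
gate_edge [(array([ 0.538, -0.112,  0.146]), 0.59)]
lip_top [(array([ 0.57 , -0.238,  0.149]), 0.39)]
guard [(array([ 0.596, -0.094,  0.136]), 0.82)]
flask []
cup [(array([ 0.565, -0.174,  0.156]), 0.61), (array([ 0.542, -0.103,  0.144]), 0.57)]
1.85 [ 0.49779129 -0.12802729  0.32166428] [ 0.70270804  0.71147069 -0.00187495 -0.00271336]
```

View pics/w1.png

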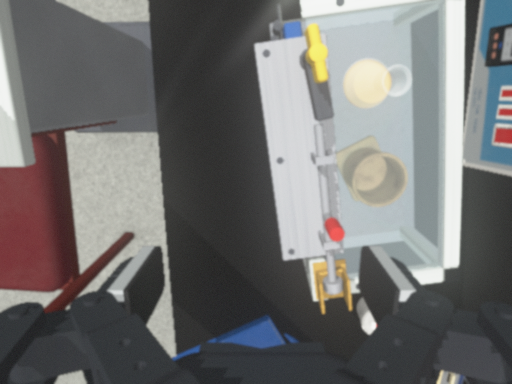

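Run:
```python
import cv2
p=cv2.imread('pics/w1.png')[0:320,235:385]
cv2.imwrite('pics/z1a.png',cv2.resize(p[:140],None,fx=4.2,fy=4.2,interpolation=cv2.INTER_CUBIC))
cv2.imwrite('pics/z1b.png',cv2.resize(p[180:320],None,fx=4.2,fy=4.2,interpolation=cv2.INTER_CUBIC))
```

```text
(no output)
```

View pics/z1a.png

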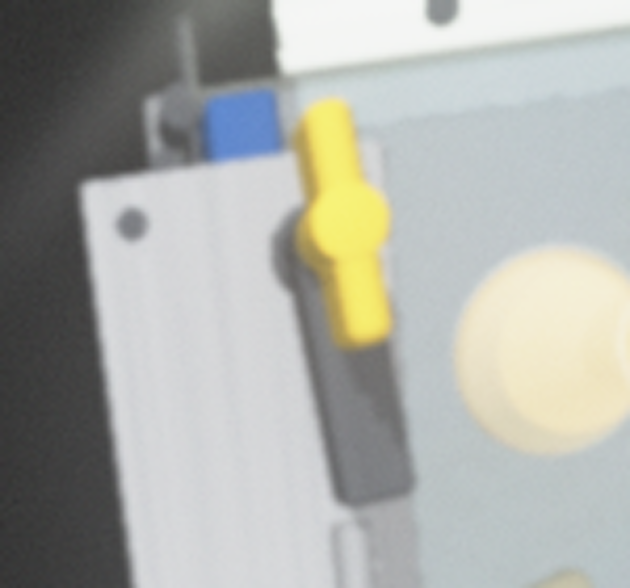

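View pics/z1b.png

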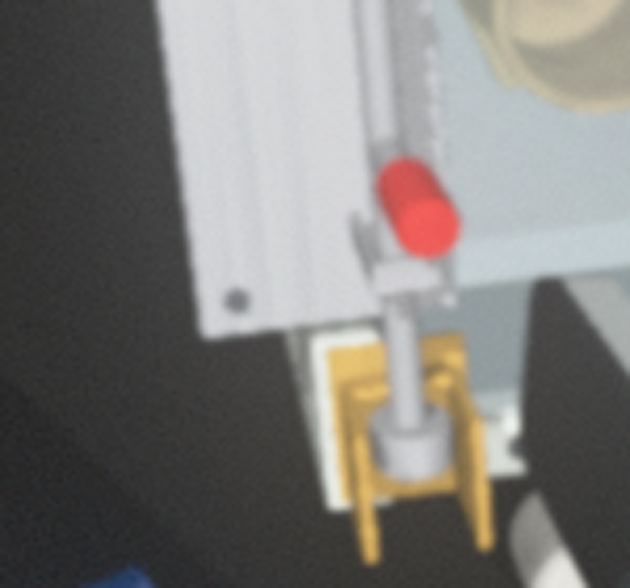

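Run:
```python
from h import *
T=np.load('pics/T_w1.png.npy'); d=np.load('pics/w1.png.npy')
for n,u,v,z in [('hub',317.9,52.9,.191),('barA',314,26,.191),('barB',321,80,.191),('knob',337.6,234.3,.2055),('plA',254.5,44,.142),('plB',282.6,260.5,.142),('plBr',326,254,.142),('head',334,282,.17)]:
    print(n,np.round(onz('wrist',T,u,v,z),4),np.round(pt('wrist',T,d,u,v),4))
```

```text
hub [ 0.5432 -0.029   0.191 ] [ 0.5431 -0.0292  0.192 ]
barA [ 0.5393 -0.0098  0.191 ] [ 0.5395 -0.0095  0.1899]
barB [ 0.5467 -0.0492  0.191 ] [ 0.5465 -0.0492  0.1922]
knob [ 0.5652 -0.1751  0.2055] [ 0.5646 -0.1741  0.208 ]
plA [ 0.4928 -0.0157  0.142 ] [ 0.4928 -0.0158  0.1428]
plB [ 0.5234 -0.2334  0.142 ] [ 5.337e-01 -3.078e-01 -5.000e-04]
plBr [ 0.5702 -0.2253  0.142 ] [ 0.5668 -0.2175  0.1578]
head [ 0.5742 -0.2427  0.17  ] [ 0.5764 -0.2479  0.1615]
```

```bash
cat >> h.py <<'E'
def yawR(yaw): # tool down, tool y axis at angle yaw(deg) from world x
    a=np.radians(yaw); y=np.array([np.cos(a),np.sin(a),0]); z=np.array([0,0,-1.]); x=np.cross(y,z)
    return np.column_stack([x,y,z])
def delta(p,yaw):
    o=bot.get_obs(); M=R.from_quat(o['tool_rot']).as_matrix()
    rv=R.from_matrix(yawR(yaw)@M.T).as_rotvec(degrees=True)
    print('shift cm',np.round((np.array(p)-o['eef_pos'])*100,2),'rot',np.round(rv,2),'at',np.round(o['eef_pos'],4),'yaw',round(np.degrees(np.arctan2(M[1,1],M[0,1])),1),'j',np.round(o['joint_pos'],2),'f',np.round(o['ft_force'],1),'w',round(o['grip_width'],4),'t',o['clock'])
E
python3 - <<'E'
from h import *
delta([.5432,-.029,.169],10)
E
```

```text
shift cm [  4.54   9.9  -15.27] rot [-0.04 -0.38  9.29] at [ 0.4978 -0.128   0.3217] yaw 0.7 j [-0.25  0.26  0.26  1.58 -0.    1.31] f [ 0.3 -0.1 -0.1] w 0.0855 t 1.85
```

Emit:
{"op": "move_arm", "data": {
  "series": [
    [[1.5,3.3,-1,0,0,4,0.5],[1.5,3.3,-2,0,0,3,0.5],[1.5,3.3,-3,0,0,2.3,0.5],[0,0,-3,0,0,0,0.5],[0,0,0,0,0,0,0.5]]
  ]
}}

```text
clock: 2.35
eef_pos: [0.5444, -0.0239, 0.2299]
tool_rot: [0.64, 0.769, -0.001, -0.001]
ft_force: [-0.1, 0.3, 0.2]
grip_width: 0.0427
```

Run:
```python
from h import *
p,d,T=look('w2.png')
delta([.5432,-.029,.169],10)
```

```text
shift cm [-0.25 -0.5  -6.33] rot [ 0.01  0.08 -0.44] at [ 0.5457 -0.024   0.2323] yaw 10.4 j [-0.04  0.33  0.13  1.37 -0.    1.34] f [ 0.5 -0.5 -0.2] w 0.0431 t 2.4
```

View pics/w2.png

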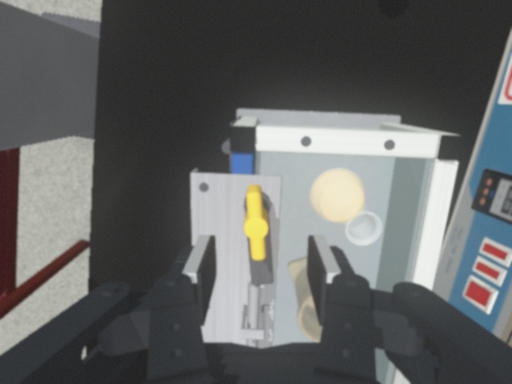

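Run:
```python
from h import *
T=np.load('pics/T_w2.png.npy'); d=np.load('pics/w2.png.npy')
for n,u,v,z in [('hub',256.3,228,.191),('barA',254,186,.191),('barB',258.5,260,.191)]:
    print(n,np.round(onz('wrist',T,u,v,z),4),np.round(pt('wrist',T,d,u,v),4))
```

```text
hub [ 0.5436 -0.0288  0.191 ] [ 0.5436 -0.0283  0.1923]
barA [ 0.5378 -0.0038  0.191 ] [ 0.5381 -0.0071  0.1782]
barB [ 0.5487 -0.0492  0.191 ] [ 0.5508 -0.0619  0.1663]
```

Emit:
{"op": "move_arm", "data": {
  "series": [
    [[-0.2,-0.4,-2,0,0,0,0.5],[0,-0.1,-2,0,0,0,0.5],[0,0,-2,0,0,0,0.5],[0,0,-0.2,0,0,0,0.5],[0,0,0,0,0,0,0.5]]
  ]
}}

```text
clock: 2.9
eef_pos: [0.5488, -0.0311, 0.1796]
tool_rot: [0.641, 0.768, 0.005, 0.007]
ft_force: [-0.2, -0.1, -0.0]
grip_width: 0.0428
```

Run:
```python
from h import *
delta([.5434,-.0289,.169],10)
```

```text
shift cm [-0.54  0.22 -1.06] rot [ 0.08  1.01 -0.28] at [ 0.5488 -0.0311  0.1796] yaw 10.3 j [-0.06  0.35  0.02  1.22 -0.    1.34] f [-0.2 -0.1 -0. ] w 0.0428 t 2.9
```

Emit:
{"op": "move_arm", "data": {
  "series": [
    [[-0.4,0.2,-0.6,0,1,0,0.5],[0,0,-0.3,0,0,0,0.5],[0,0,0,0,0,0,0.5],[0,0,0,0,0,0,0.5],[0,0,0,0,0,0,0.5]]
  ]
}}

```text
clock: 3.4
eef_pos: [0.5475, -0.0296, 0.1754]
tool_rot: [0.641, 0.767, 0.002, 0.003]
ft_force: [0.3, 0.7, 0.6]
grip_width: 0.0428
```

Run:
```python
from h import *
delta([.5434,-.0289,.169],10)
```

```text
shift cm [-0.41  0.07 -0.64] rot [ 0.11  0.42 -0.22] at [ 0.5475 -0.0296  0.1754] yaw 10.2 j [-0.05  0.36  0.02  1.23 -0.    1.34] f [0.3 0.7 0.6] w 0.0428 t 3.4
```

Emit:
{"op": "move_arm", "data": {
  "series": [
    [[-0.4,0.1,-0.6,0,0.4,0,0.5],[-0.2,0,-0.4,0,0,0,0.5],[-0.1,0,-0.2,0,0,0,0.5],[0,0,0,0,0,0,0.5],[0,0,0,0,0,0,0.5]]
  ]
}}

```text
clock: 3.9
eef_pos: [0.5394, -0.0284, 0.1621]
tool_rot: [0.641, 0.767, -0.001, 0.0]
ft_force: [-0.7, -1.3, -0.2]
grip_width: 0.0427
```

Run:
```python
from h import *
delta([.5434,-.0289,.169],10)
p,d,T=look('w3.png')
```

```text
shift cm [ 0.4  -0.05  0.69] rot [ 0.11 -0.06 -0.23] at [ 0.5394 -0.0284  0.1621] yaw 10.2 j [-0.05  0.36 -0.02  1.2  -0.    1.34] f [-0.7 -1.3 -0.2] w 0.0427 t 3.9
```

View pics/w3.png

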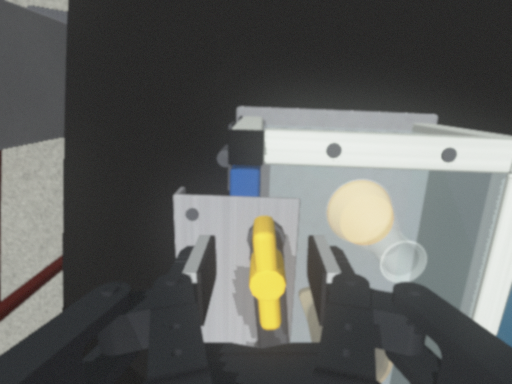

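Emit:
{"op": "move_arm", "data": {
  "series": [
    [[0.3,0,0.5,0,0,0,0.5],[0,0,0,0,0,0,0.5],[0,0,0,0,0,0,0.5],[0,0,0,0,0,0,0.5],[0,0,0,0,0,0,0.5]]
  ]
}}

```text
clock: 4.45
eef_pos: [0.5434, -0.0284, 0.1682]
tool_rot: [0.641, 0.767, -0.001, 0.001]
ft_force: [0.7, -0.1, 0.2]
grip_width: 0.0428
```

Run:
```python
from h import *
delta([.5434,-.0289,.169],10)
```

```text
shift cm [-0.   -0.05  0.08] rot [ 0.11  0.03 -0.23] at [ 0.5434 -0.0284  0.1682] yaw 10.2 j [-0.05  0.36  0.    1.21 -0.    1.34] f [ 0.7 -0.1  0.2] w 0.0428 t 4.45
```

Spot on. I'll close on the wing.

Emit:
{"op": "move_arm", "data": {
  "series": [
    [[0,0,0.1,0,0,0,0],[0,0,0,0,0,0,0],[0,0,0,0,0,0,0],[0,0,0,0,0,0,0],[0,0,0,0,0,0,0]]
  ]
}}

```text
clock: 4.95
eef_pos: [0.5418, -0.0285, 0.1695]
tool_rot: [0.641, 0.767, -0.001, -0.0]
ft_force: [-0.9, -0.0, 0.7]
grip_width: 0.0075
```

Run:
```python
from h import *
delta([.5434,-.0289,.169],100)
```

```text
shift cm [ 0.16 -0.04 -0.05] rot [ 0.19 -0.   89.76] at [ 0.5418 -0.0285  0.1695] yaw 10.2 j [-0.05  0.36  0.01  1.22 -0.    1.34] f [-0.9 -0.   0.7] w 0.0075 t 4.95
```

Emit:
{"op": "move_arm", "data": {
  "series": [
    [[0,0,0,0,0,8,0],[0,0,0,0,0,8,0],[0,0,0,0,0,8,0],[0,0,0,0,0,8,0],[0,0,0,0,0,8,0]]
  ]
}}

```text
clock: 5.45
eef_pos: [0.5418, -0.0285, 0.1695]
tool_rot: [0.328, 0.945, -0.001, 0.0]
ft_force: [-1.5, -1.0, 0.9]
grip_width: 0.0079
```

Run:
```python
from h import *
delta([.5434,-.0289,.169],100)
```

```text
shift cm [ 0.16 -0.04 -0.05] rot [1.500e-01 4.000e-02 4.831e+01] at [ 0.5418 -0.0285  0.1695] yaw 51.7 j [-0.05  0.36  0.    1.22 -0.    0.62] f [-1.5 -1.   0.9] w 0.0079 t 5.45
```

Emit:
{"op": "move_arm", "data": {
  "series": [
    [[0,0,0,0,0,8.5,0],[0,0,0,0,0,8.5,0],[0,0,0,0,0,8.5,0],[0,0,0,0,0,8.5,0],[0,0,0,0,0,8.5,0]]
  ]
}}

```text
clock: 5.95
eef_pos: [0.5418, -0.0285, 0.1695]
tool_rot: [-0.041, 0.999, -0.001, 0.001]
ft_force: [-1.4, -0.1, 1.4]
grip_width: 0.0082
```

Run:
```python
from h import *
delta([.5434,-.0289,.169],98)
print(bot.get_obs()['ft_torque'])
```

```text
shift cm [ 0.16 -0.04 -0.05] rot [0.09 0.07 3.33] at [ 0.5418 -0.0285  0.1695] yaw 94.7 j [-0.05  0.36  0.    1.21 -0.   -0.13] f [-1.4 -0.1  1.4] w 0.0082 t 5.95
[ 0.01232582  0.32662019 -0.08128795]
```

Emit:
{"op": "move_arm", "data": {
  "series": [
    [[0,0,0,0,0,2.5,0],[0,0,0,0,0,1.5,0],[0,0,0,0,0,0,0],[0,0,0,0,0,0,0.4],[0,0,0,0,0,0,0.4]]
  ]
}}

```text
clock: 6.45
eef_pos: [0.5425, -0.0285, 0.1694]
tool_rot: [-0.077, 0.997, -0.001, 0.001]
ft_force: [-0.3, 0.1, -0.7]
grip_width: 0.0337
```

Run:
```python
from h import *
delta([.5434,-.0289,.169],98)
print(bot.get_obs()['ft_torque'])
```

```text
shift cm [ 0.09 -0.04 -0.04] rot [ 0.07  0.15 -0.82] at [ 0.5425 -0.0285  0.1694] yaw 98.8 j [-0.05  0.36  0.    1.21 -0.   -0.21] f [-0.3  0.1 -0.7] w 0.0337 t 6.45
[0.04704752 0.00794503 0.04013179]
```

Emit:
{"op": "move_arm", "data": {
  "series": [
    [[0,0,2,0,0,0,0.5],[0,0,3,0,0,0,0.5],[0,-2,3,0,0,0,0.5],[0,-2,2,0,0,0,0.6],[0,0,0,0,0,0,0.6]]
  ]
}}

```text
clock: 6.95
eef_pos: [0.5421, -0.0687, 0.271]
tool_rot: [-0.078, 0.997, -0.001, 0.0]
ft_force: [0.7, -0.0, 0.1]
grip_width: 0.0511
```

Run:
```python
from h import *
p,d,T=look('w4.png')
delta([.5652,-.175,.169],98)
```

```text
shift cm [  2.37 -10.73 -10.05] rot [ 0.04 -0.08 -0.96] at [ 0.5415 -0.0677  0.2695] yaw 99.0 j [-0.12  0.32  0.21  1.46 -0.   -0.28] f [-0.3 -0.3 -0.1] w 0.051 t 7.0
```

View pics/w4.png

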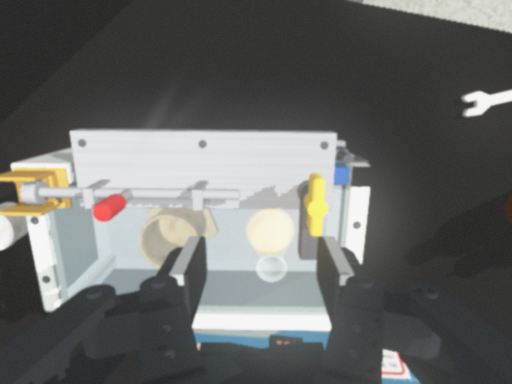

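The wing now stands at right angles to the gate, hub at (317,208) and tongue to the back. The bolt is still shot, with the head in the keeper at (32,192) and the knob top near (102,210). I'll go above the knob.

Emit:
{"op": "move_arm", "data": {
  "series": [
    [[0.6,-2.7,0,0,0,0,0.6],[0.6,-2.7,0,0,0,0,0.6],[0.6,-2.7,0,0,0,0,0.6],[0.5,-2.6,-1,0,0,0,0.6],[0,0,0,0,0,0,0.6]]
  ]
}}

```text
clock: 7.5
eef_pos: [0.5641, -0.1731, 0.2526]
tool_rot: [-0.081, 0.997, 0.002, -0.004]
ft_force: [-0.2, 0.5, 0.5]
grip_width: 0.0509
```

Run:
```python
from h import *
p,d,T=look('w5.png')
delta([.565,-.175,.179],98)
```

```text
shift cm [ 0.09 -0.33 -7.43] rot [-0.28 -0.45 -1.36] at [ 0.5641 -0.1717  0.2533] yaw 99.4 j [-0.3   0.42  0.32  1.48  0.   -0.46] f [ 0.4 -0.3  0. ] w 0.051 t 7.55
```

View pics/w5.png

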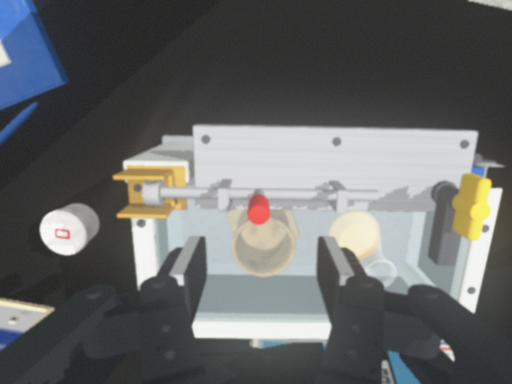

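Run:
```python
from h import *
T=np.load('pics/T_w5.png.npy'); d=np.load('pics/w5.png.npy')
p=cv2.imread('pics/w5.png').astype(int); m=(p[:,:,2]>130)&(p[:,:,1]<90)&(p[:,:,0]<90); m[:,:200]=0;m[:,320:]=0
v,u=np.nonzero(m[150:260]); v+=150; print(u.min(),u.max(),v.min(),v.max())
for n,a,b,z in [('knob',259.5,213,.2055),('pl1',194,126,.142),('pl2',475,130,.142)]:
    print(n,np.round(onz('wrist',T,a,b,z),4),np.round(pt('wrist',T,d,a,b),4))
```

```text
250 264 196 208
knob [ 0.5631 -0.1746  0.2055] [ 0.5627 -0.1747  0.2066]
pl1 [ 0.5239 -0.2314  0.142 ] [ 0.5239 -0.2314  0.1416]
pl2 [ 0.4914 -0.0175  0.142 ] [0.4877 0.0755 0.0007]
```

Emit:
{"op": "move_arm", "data": {
  "series": [
    [[0,-0.2,-2,0,0,0,0.6],[0,-0.1,-2,0,0,0,0.6],[0,0,-2,0,0,0,0.6],[0,0,-1,0,0,0,0.6],[0,0,0,0,0,0,0.6]]
  ]
}}

```text
clock: 8.05
eef_pos: [0.5632, -0.1678, 0.179]
tool_rot: [-0.084, 0.996, 0.005, -0.005]
ft_force: [0.1, 0.4, 0.2]
grip_width: 0.0515
```

Run:
```python
from h import *
delta([.5642,-.175,.179],98)
```

```text
shift cm [ 0.1  -0.72 -0.  ] rot [-0.51 -0.6  -1.68] at [ 0.5632 -0.1678  0.179 ] yaw 99.7 j [-0.29  0.45  0.17  1.3   0.01 -0.46] f [0.1 0.4 0.2] w 0.0515 t 8.05
```

Emit:
{"op": "move_arm", "data": {
  "series": [
    [[0,-0.5,0,-0.5,-0.6,-1.5,0.6],[0,0,0,0,0,0,0.6],[0,0,0,0,0,0,0.6],[0,0,0,0,0,0,0.6],[0,0,0,0,0,0,0.6]]
  ]
}}

```text
clock: 8.55
eef_pos: [0.5651, -0.1723, 0.1828]
tool_rot: [-0.071, 0.997, -0.001, 0.003]
ft_force: [-0.1, -0.0, 0.1]
grip_width: 0.0513
```

Run:
```python
from h import *
delta([.5642,-.175,.179],98)
```

```text
shift cm [-0.09 -0.27 -0.38] rot [ 0.11  0.38 -0.14] at [ 0.5651 -0.1723  0.1828] yaw 98.1 j [-0.3   0.44  0.16  1.29  0.   -0.44] f [-0.1 -0.   0.1] w 0.0513 t 8.55
```

Emit:
{"op": "move_arm", "data": {
  "series": [
    [[0,-0.2,-0.2,0,0,0,0.6],[0,0,0,0,0,0,0.6],[0,0,0,0,0,0,0.3],[0,0,0,0,0,0,0],[0,0,0,0,0,0,0]]
  ]
}}

```text
clock: 9.05
eef_pos: [0.5655, -0.1747, 0.1815]
tool_rot: [-0.071, 0.997, -0.001, 0.004]
ft_force: [-0.6, 0.3, -1.0]
grip_width: 0.0119
```

Emit:
{"op": "move_arm", "data": {
  "series": [
    [[0,0,0,0,0,0,0],[0,0,0,0,0,0,0],[0,0,0,0,0,0,0],[0,0,0,0,0,0,0],[0,0,0,0,0,0,0]]
  ]
}}

```text
clock: 9.55
eef_pos: [0.5655, -0.1747, 0.1815]
tool_rot: [-0.071, 0.997, -0.001, 0.004]
ft_force: [0.1, 0.4, -0.1]
grip_width: 0.0117
```

Run:
```python
from h import *
delta([.5642,-.175,.179],98)
p,d,T=look('w6.png')
```

```text
shift cm [-0.13 -0.03 -0.25] rot [ 0.1   0.45 -0.11] at [ 0.5655 -0.1747  0.1815] yaw 98.1 j [-0.3   0.44  0.16  1.28  0.   -0.44] f [ 0.1  0.4 -0.1] w 0.0117 t 9.55
```

View pics/w6.png

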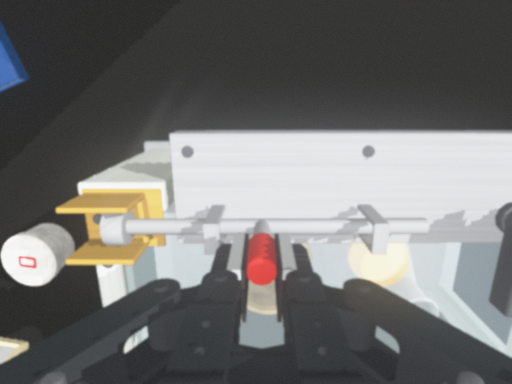

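The knob is gripped between the pads at (262,258), and the bolt is still shot. Lifting about 8 mm.

Emit:
{"op": "move_arm", "data": {
  "series": [
    [[0,0,0.4,0,0,0,0],[0,0,0.4,0,0,0,0],[0,0,0,0,0,0,0],[0,0,0,0,0,0,0],[0,0,0,0,0,0,0]]
  ]
}}

```text
clock: 10.1
eef_pos: [0.5653, -0.1746, 0.1891]
tool_rot: [-0.071, 0.997, -0.001, 0.003]
ft_force: [-0.2, 0.5, -1.1]
grip_width: 0.0119
```

Run:
```python
from h import *
delta([.5655,-.1747,.1895],98)
```

```text
shift cm [ 0.02 -0.01  0.04] rot [ 0.08  0.38 -0.11] at [ 0.5653 -0.1746  0.1891] yaw 98.1 j [-0.3   0.44  0.18  1.3   0.   -0.44] f [-0.2  0.5 -1.1] w 0.0119 t 10.1
```

Emit:
{"op": "move_arm", "data": {
  "series": [
    [[-0.11,0.75,0.05,0,0,0,0],[-0.11,0.75,0,0,0,0,0],[-0.11,0.75,0,0,0,0,0],[-0.11,0.75,0,0,0,0,0],[-0.11,0.75,0,0,0,0,0]]
  ]
}}

```text
clock: 10.6
eef_pos: [0.5595, -0.1348, 0.1894]
tool_rot: [-0.07, 0.998, -0.001, 0.003]
ft_force: [1.6, -0.5, -1.3]
grip_width: 0.0119
```

Run:
```python
from h import *
delta([.5655-.148*.04,-.1747+.04*.989,.1895],98)
p,d,T=look('w7.png')
```

```text
shift cm [ 0.   -0.04  0.01] rot [ 0.1   0.4  -0.07] at [ 0.5595 -0.1348  0.1894] yaw 98.1 j [-0.24  0.4   0.13  1.28 -0.   -0.38] f [ 1.6 -0.5 -1.3] w 0.0119 t 10.6
```

View pics/w7.png

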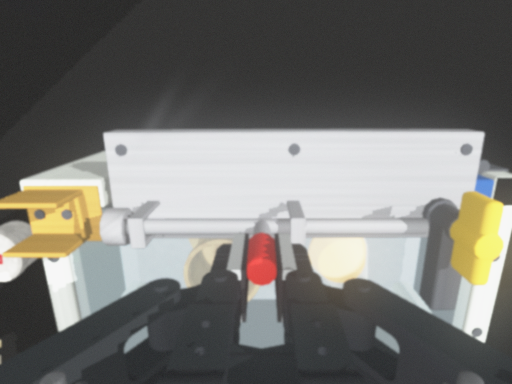

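Run:
```python
from h import *
K=np.array([.5595,-.1348]);H=np.array([.5261,.0068]);r=K-H;prev=K
for a in [.045*i for i in range(0,11)]:
    c,s=np.cos(a),np.sin(a); q=H+np.array([[c,s],[-s,c]])@r
    print(round(a,3),np.round(q,4),np.round((q-prev)*100,2)); prev=q
```

```text
0.0 [ 0.5595 -0.1348] [0. 0.]
0.045 [ 0.5531 -0.1362] [-0.64 -0.14]
0.09 [ 0.5466 -0.1372] [-0.65 -0.11]
0.135 [ 0.5401 -0.138 ] [-0.65 -0.08]
0.18 [ 0.5336 -0.1385] [-0.65 -0.05]
0.225 [ 0.5271 -0.1387] [-0.65 -0.02]
0.27 [ 0.5205 -0.1386] [-0.65  0.01]
0.315 [ 0.514  -0.1382] [-0.65  0.04]
0.36 [ 0.5075 -0.1375] [-0.65  0.07]
0.405 [ 0.501  -0.1365] [-0.65  0.1 ]
0.45 [ 0.4946 -0.1352] [-0.64  0.13]
```

Emit:
{"op": "move_arm", "data": {
  "series": [
    [[0,0,0,0,0,0,0],[0,0,0,0,0,0,0],[0,0,0,0,0,0,0],[-0.3,-0.05,0,0,0,-1.3,0],[-0.6,-0.12,0,0,0,-2.6,0]]
  ]
}}

```text
clock: 11.15
eef_pos: [0.5517, -0.1348, 0.1898]
tool_rot: [-0.036, 0.999, -0.001, 0.005]
ft_force: [2.7, 0.1, -2.4]
grip_width: 0.0117
```

Run:
```python
from h import *
delta([.55,-.137,.1895],94)
```

```text
shift cm [-0.17 -0.22 -0.03] rot [ 0.1   0.55 -0.13] at [ 0.5517 -0.1348  0.1898] yaw 94.1 j [-0.24  0.39  0.1   1.27  0.   -0.31] f [ 2.7  0.1 -2.4] w 0.0117 t 11.15
```

Emit:
{"op": "move_arm", "data": {
  "series": [
    [[-0.65,-0.15,0,0,0,-2.6,0],[-0.65,-0.1,0,0,0,-2.6,0],[-0.65,-0.05,0,0,0,-2.6,0],[-0.65,-0.02,0,0,0,-2.6,0],[-0.4,0,0,0,0,-2,0]]
  ]
}}

```text
clock: 11.65
eef_pos: [0.5216, -0.1379, 0.1902]
tool_rot: [0.078, 0.997, -0.0, 0.006]
ft_force: [1.8, 0.9, -2.6]
grip_width: 0.0116
```

Run:
```python
from h import *
delta([.4946,-.1352,.1895],72)
o=bot.get_obs();r=o['eef_pos'][:2]-[.5261,.0068]; print(np.linalg.norm(r),np.arctan2(-.1416,.0334)-np.arctan2(r[1],r[0]))
```

```text
shift cm [-2.7   0.27 -0.07] rot [ 0.14  0.73 -9.06] at [ 0.5216 -0.1379  0.1902] yaw 81.1 j [-0.26  0.33  0.02  1.25  0.   -0.1 ] f [ 1.8  0.9 -2.6] w 0.0116 t 11.65
0.14481195022964624 0.26279117284880615
```

Emit:
{"op": "move_arm", "data": {
  "series": [
    [[-0.65,0,0,0,0,-2.6,0],[-0.65,0.05,0,0,0,-2.6,0],[-0.65,0.08,0,0,0,-2.6,0],[-0.4,0.06,0,0,0,-1,0],[0,0,0,0,0,0,0]]
  ]
}}

```text
clock: 12.15
eef_pos: [0.4977, -0.1363, 0.191]
tool_rot: [0.158, 0.987, -0.0, 0.008]
ft_force: [2.3, -0.1, -1.1]
grip_width: 0.0118
```

Run:
```python
from h import *
delta([.4946,-.1352,.1895],72)
o=bot.get_obs();r=o['eef_pos'][:2]-[.5261,.0068]; print(np.linalg.norm(r),np.arctan2(-.1416,.0334)-np.arctan2(r[1],r[0]))
```

```text
shift cm [-0.31  0.11 -0.15] rot [0.17 0.93 0.19] at [ 0.4977 -0.1363  0.191 ] yaw 71.8 j [-0.27  0.28 -0.05  1.23  0.    0.05] f [ 2.3 -0.1 -1.1] w 0.0118 t 12.15
0.14588591651331917 0.4276093547641433
```

Emit:
{"op": "move_arm", "data": {
  "series": [
    [[0,0,0,0,0,0,0],[0,0,0,0,0,0,0],[0,0,0,0,0,0,0],[0,0,0,0,0,0,0],[0,0,0,0,0,0,0]]
  ]
}}

```text
clock: 12.65
eef_pos: [0.4985, -0.1365, 0.1911]
tool_rot: [0.157, 0.988, -0.0, 0.009]
ft_force: [0.7, 0.0, -1.8]
grip_width: 0.0119
```

Run:
```python
from h import *
delta([.4946,-.1352,.1895],72)
o=bot.get_obs();r=o['eef_pos'][:2]-[.5261,.0068]; print(np.linalg.norm(r),np.arctan2(-.1416,.0334)-np.arctan2(r[1],r[0]))
p,d,T=look('w8.png'); save('side','s8.png')
```

```text
shift cm [-0.39  0.13 -0.16] rot [0.17 0.97 0.09] at [ 0.4985 -0.1365  0.1911] yaw 71.9 j [-0.27  0.28 -0.05  1.23  0.    0.05] f [ 0.7  0.  -1.8] w 0.0119 t 12.65
0.14594166607293757 0.42175173355896245
```

View pics/w8.png

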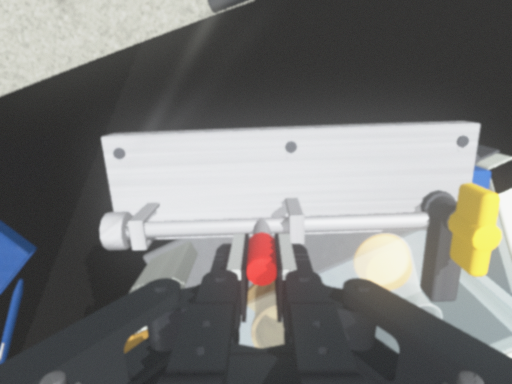

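View pics/s8.png

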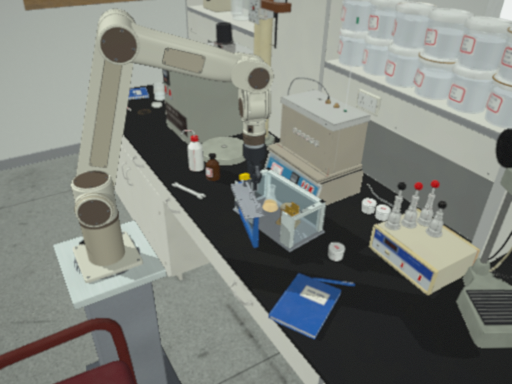

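The gate stands about 24° open. The bolt is drawn, the wing is still square to the plate, and the flask and cup are upright. The arm is steady, so I'm handing the job in.

Run:
```python
from h import *
print(bot.job_done()); delta([.4946,-.1352,.1895],72)
```

```text
the job is handed in; nothing more can be done
None
the job is handed in; nothing more can be done
```

I turned the wing fastener about 90° anticlockwise, lifted the bolt about 8 mm by its red grip and drew it about 40 mm. I then swung the gate open and handed the job in at about 12.8 s with the gripper still holding the grip.

- **Gate angle:** it is about 0.42 rad (24°) open, worked out from the tool position and my estimate of the hinge line. It crept only about 0.006 rad over the last half second before hand-in.
- **Pictures:** the last wrist picture shows the bolt drawn, its head out of the keeper, the wing still square to the gate plate, and the flask and cup in place inside the guard. The last side picture shows the gate open and the things round about where they were.
- **Grip and forces:** the finger opening read 11.9 mm on the 14 mm grip, and the 9 mm wing also read about 1.5 mm small. The wrist force readings I took stayed under 5 N.
- **Not checked:** I did not measure the finger contact force or whether the bystanders had shifted. Reading the state again after hand-in was refused, so nothing was checked during the final second.

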